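# Turn the parts tray to the glue and lock it

## Robot

A 6-joint arm with a two-finger parallel gripper is mounted at the origin on a cart in front of the work surface, level with it; the furniture and walls round the work are solid. World frame = base frame: x ahead of the robot, y to its left, z up, the work surface at z = 0. Lengths are in mm, angles in degrees, forces in N, time in s.
With the tool pointing down it reaches from about 350 to 850 mm from the base axis. Payload 8.1 kg.
Tool frame: the origin (TCP) lies between the finger pads; the fingertips stand 11 mm ahead of it and the grasp point (between the pads) lies 8 mm behind it; z points along the fingers, y is the line along which they close (so a half turn about z gives the same grasp; the last joint's range is limited). The gripper opens to 85 mm and grips with 20 to 120 N. Pads are 22 mm wide; open, the fingers measure 114 mm over their backs; the gripper's body (76 mm by 85 mm) begins 54 mm behind the grasp point. The pads swing forward as they close: fully open they stand 13 mm farther back than shut.
Start: joints at [-71.356, 7.471, 85.268, -0, 87.261, -4.893], TCP at [239.626, -550.077, 242.292] pointing down, gripper open.
Joint ranges: [-169.43, 169.43], [-51.17, 129.36], [1.28, 143.12], [-76.62, 256.62], [0, 156.53], [-152.29, 152.29]. Speed limits (degrees/s): [136.94, 136.94, 159.86, 180, 180, 180].

## Interface

Orientations are given as [roll, pitch, yaw] about the fixed x, y, z axes, in that order (R = Rz(yaw) Ry(pitch) Rx(roll)).
In Python, from bench import r, snapshot, get_calibration gives the robot as it stands.
- The arm moves only by the tool step_arm, never from a script. Its argument "rows" is a list of rows, each a list of 2 entries, a list of its own where there are three numbers: the shift along the tool's x, y, z in mm, then the turn about the tool's z in degrees. In form: [[[tx, ty, tz], yaw], ...]. A call has 1 to 12 rows; each row is the pose to reach, as a shift and turn from the pose commanded when the call began, along the tool's axes at that moment; what a row does not reach only later rows make up. A row lasts 1/10 s, in which the tool goes at most 50 mm and 8.59 degrees, less where a joint would pass 70% of its speed; a pose out of reach is approached as far as the arm can. A call with a gripper value outside its range is refused whole. "fingers" is the opening, from 0 (shut) to 1 (fully open), set as the call begins (left out, the last holds). The fingers move at their own pace and stop on an object; "squeeze" is the grip in N (left out, the last holds). Time passes only in rows, so rows that repeat a pose let the fingers close. It gives the time, the measured TCP pose, the force, the opening and the grip force at its end, in the units of the state.
- r.sense(): the state, without advancing time (a new reading comes with each control period).
- snapshot(name): name is "side" or "top"; returns the picture (400x640x3 uint8, blue, green, red); there is no depth.
- get_calibration(name): a dict with "fovy" (degrees; the focal length in pixels is half the picture's height over the tangent of half this angle, whatever the lens; pixels are square), "cx", "cy" (the principal point, pixels), "dist" ([k1, k2, p1, p2, k3] as OpenCV has them; the pictures are not rectified), "eye" and "orientation" of the camera in the world. Camera axes: x right, y up, looking along -z (the intrinsics and any distortion apply to the point x, -y, -z); pixel columns grow to the right and rows downward; lengths in mm; the calibration is good to about 2 mm. A picture is of the moment at which its call begins. get_calibration takes no time and is no camera call.
- r.hand_in(): hands the job in; it is judged then, once.
The state is a dict: "time": time; "joint_pos": joint angles; "qd": joint speeds; "joint_efforts": joint torques, N m; "tool_pos": TCP position; "tcp_rot": TCP orientation; "ft_force": force on the tool from outside, world axes, zero at the start; "wrist_torque": the same for the moment, N m; "finger_gap": finger opening in mm; "grip_force": force on a finger pad.
Only numpy, scipy, OpenCV 4.12 (cv2) and the standard library are available. Lean on these libraries where they do the work, as an engineer would, in place of code of your own. Each camera call takes 0.05 s, during which the arm holds its last target. There are 200 camera calls.

## Task

Gently push the revolving parts tray round by its rim until the compartment with the glue bottle stands at the front, in line with the index pin, then press the pin's head fully down with a fingertip so that the tray is locked there. Only push and press: grip and lift nothing, do not push on the goods, which stay level in their compartments, and leave the things beside the tray where they are.

Things in the scene. Friction and masses are not known exactly. Their poses are not given: they have to be found in the camera images.
- stand: Fixed steel stand of the revolving tray. Origin on the table top under the turning axis, z up. Its -x axis points to the FRONT of the tray (roughly at the robot, turned up to 0.3 rad). At the front an upright, 44 mm wide, 158 to 176 mm from the axis and 74 mm high, carries an arm and guide bush that reach in over the ring to 132 mm from the axis, 49 to 75 mm above the table.
- tray: Round tray that turns endlessly both ways about the vertical axis through its origin (20 mm above the table, on the stand's axis). About 1 N at the rim turns it; it stops when the push stops. Plywood deck 274 mm in diameter, top 40 mm above the table. Thin radial dividers, tops 66 mm above the table, make six compartments centred at 0, 60, 120, 180, 240, 300 degrees from its x axis.
- rim_post (a point): Centre of the top of one of six upright round steel posts at the divider ends: 12 mm in diameter, 128 mm from the axis, tops 70 mm above the table, at 30, 90, 150, 210, 270, 330 degrees from the tray's x axis (this one at 30). They are what to push. A low wire edge, top 45 mm above the table, runs between them 125 to 131 mm from the axis.
- ring_notch (a point): Middle of one of six notches, 22 mm wide and open outward, in the aluminium ring under the deck (ring 300 mm in diameter, 20 to 28 mm above the table). They lie 144 mm from the axis at 0, 60, ... 300 degrees from the tray's x axis, one per compartment (this one at 0). A notch must stand under the pin, within about 5 mm, for the pin to go down.
- front_place (a point): Point fixed on the stand at deck height (40 mm above the table), 81 mm from the axis to the front: the middle of whichever compartment stands at the front, in line with the pin.
- index_pin (a joint): Travel of the index pin in m: 0 = up, as it starts; 0.018 = fully down, locked in a notch of the ring. Held by friction: about 3 N moves it, it has no spring and stays where it is left. Round-nosed pin 12 mm in diameter, 144 mm from the axis, at the front. It meets the ring and stops at about 0.008 if no notch is under it.
- pin_head (a point): Centre of the top of the pin's black round head (22 mm in diameter, 11 mm high); 104 mm above the table when the pin is up, 86 mm when fully down.
- glue_bottle: Small slim white glue bottle with a nozzle, 33 mm in diameter, 96 mm high, the only bottle and the tallest thing on the tray, standing loose in the middle of one compartment (about 81 mm from the axis). Origin at the centre of its underside, z up.
- pin_tin_0: Larger round tin with push lid, 68 mm in diameter, 42 mm high, loose in a compartment. Origin at the centre of the underside.
- pin_tin_2: Smaller round tin with push lid, 58 mm in diameter, 35 mm high, loose in a compartment. Origin at the centre of the underside.
- load_disc_0: Flat plastic disc, 54 mm in diameter, 10 mm high, loose in a compartment. Origin at the centre of the underside.
- load_disc_1: A second such disc, 54 mm in diameter, 10 mm high, in another compartment.
- nut_a: Hex nut 25 x 22 x 11 mm, loose; two of them share a compartment. Origin at the centre of the underside.
- nut_b: The second hex nut, the same size, in the same compartment.
- load_box: Bystander: small carton 62 x 88 x 46 mm, loose on the table to the right of the tray.
- pin_strip: Bystander: flat strip of fastening pins 39 x 80 x 8 mm, loose on the table to the left of the tray.
Mind the look-alikes: they are no part of the job. Leave any purple or yellow look-alike of the pin_tin_2 alone.

How it is judged:
By the outcome, as a careful person would: the job done as asked, in the order asked, and still so for the second after the job is handed in, with the robot touching nothing.
It also fails if it takes over 72 s, if anything falls off the work surface, if the arm or the gripper's body presses on something with over 40 N, if the wrist force passes 120 N, or if a joint passes its speed limit or range.

## Working session

There is one attempt and no reset: what is moved stays moved. The work goes in short steps, Python scripts to look and compute and a tool call to move; the robot and the scene stay as the last step left them, time stands still between calls to the robot, and variables do not carry over. Pictures are saved under pics/ and viewed, at most 11 in all, crops included, and the job is handed in when it is done.

Besides the shell and the picture viewer there is one more tool, called after ">>>" as name(argument=value, ...) on one line, values as JSON. step_arm: Moves the arm, as the interface text tells. Its arguments: {"type":"object","properties":{"rows":{"type":"array"},"fingers":{"type":"number"},"squeeze":{"type":"number"}},"required":["rows"]}

```bash
mkdir -p pics; cat > h.py <<'E'
import numpy as np,cv2
from bench import r,snapshot,get_calibration
from scipy.spatial.transform import Rotation as R
def cam(n):
    c=get_calibration(n);f=200/np.tan(np.radians(c['fovy'])/2)
    K=np.array([[f,0,c['cx']],[0,f,c['cy']],[0,0,1.]])
    o=np.array(c['orientation'],float)
    Rm=o if o.shape==(3,3) else R.from_euler('xyz',o,degrees=True).as_matrix()
    return K,np.array(c['dist'],float),np.array(c['eye'],float),Rm
def ray(n,uv,z):
    K,d,e,Rm=cam(n);p=cv2.undistortPoints(np.array(uv,float).reshape(-1,1,2),K,d).reshape(-1,2)
    v=np.c_[p[:,0],-p[:,1],-np.ones(len(p))]@Rm.T
    return e+v*((z-e[2])/v[:,2])[:,None]
def proj(n,P):
    K,d,e,Rm=cam(n);q=(np.array(P,float).reshape(-1,3)-e)@Rm;q=q*[1,-1,-1]
    return cv2.projectPoints(q,np.zeros(3),np.zeros(3),K,d)[0].reshape(-1,2)
E
python3 - <<'E'
from h import *
for n in('top','side'):
    print(n,get_calibration(n)); cv2.imwrite(f'pics/{n}0.png',snapshot(n))
print(r.sense())
E
```

```text
top {'fovy': 43.68269519721775, 'cx': 323.14366862115986, 'cy': 200.86381393080848, 'dist': array([-0.00961439,  0.        ,  0.        ,  0.        ,  0.        ]), 'eye': array([ 389.34610246,   56.05065415, 1270.64305571]), 'orientation': array([  8.36636009,   0.37826189, -91.41382071])}
side {'fovy': 56.97849567787326, 'cx': 323.3792888409952, 'cy': 197.04544767635392, 'dist': array([0.02657102, 0.        , 0.        , 0.        , 0.        ]), 'eye': array([ 491.42405306, -688.65273623,  589.81873042]), 'orientation': array([56.56577752, -0.49639229, -6.52713448])}
{'time': 0.1, 'joint_pos': array([-7.13560772e+01,  7.50966936e+00,  8.53253316e+01, -1.57833554e-04,
        8.72624819e+01, -4.89188423e+00]), 'qd': array([-0.02212403, -0.08345168, -0.18561981,  0.08431861,  0.02598971,
        0.00753276]), 'joint_efforts': array([ 2.00016343e-04, -5.70951784e+01, -5.01943123e+01, -1.71368365e-04,
        8.08861165e-03, -6.34240837e-05]), 'tool_pos': array([ 239.46475109, -549.60056415,  241.33895063]), 'tcp_rot': array([-1.79902859e+02, -8.15585190e-03,  2.35358078e+01]), 'ft_force': array([ 0.44674842, -0.46028878,  0.45970546]), 'wrist_torque': array([-0.02987882, -0.02323879,  0.0177305 ]), 'grip_force': 0.0, 'finger_gap': 85.27197138859991}
```

View pics/top0.png

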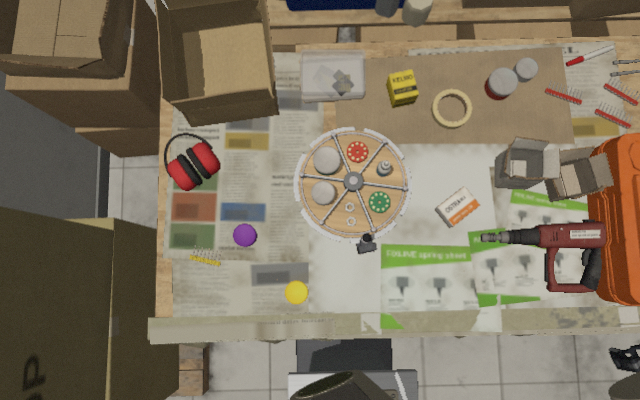

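View pics/side0.png

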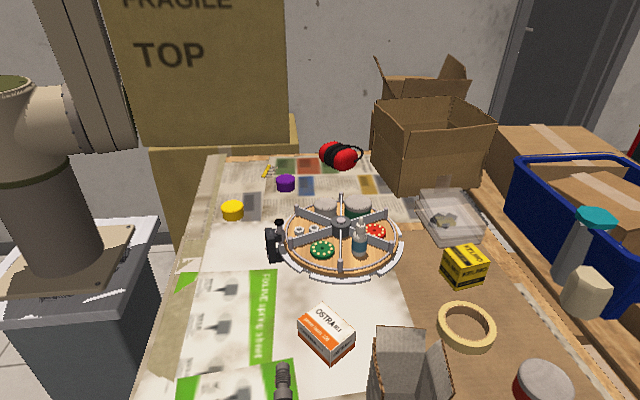

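The top view shows the tray hub near (353,181), the index pin near (367,239), and the bottle near (384,168), on the far right. I'll zoom in for a closer measurement.

```bash
python3 - <<'E'
from h import *
a=cv2.imread('pics/top0.png')[115:265,280:480];b=cv2.imread('pics/side0.png')[185:285,250:420]
cv2.imwrite('pics/c0.png',np.vstack([cv2.resize(a,(800,600),interpolation=2)]))
cv2.imwrite('pics/c1.png',cv2.resize(b,(800,470),interpolation=2))
print(ray('top',[[353,181]],70),ray('top',[[367,239]],104),ray('top',[[384,168]],80), ray('side',[[281,223]],104))
E
```

```text
[[613.27994867 -14.58578477  70.        ]] [[468.42304022 -40.67323383 104.        ]] [[641.61860891 -90.47691898  80.        ]] [[476.7134036  -49.82394648 104.        ]]
```

View pics/c0.png

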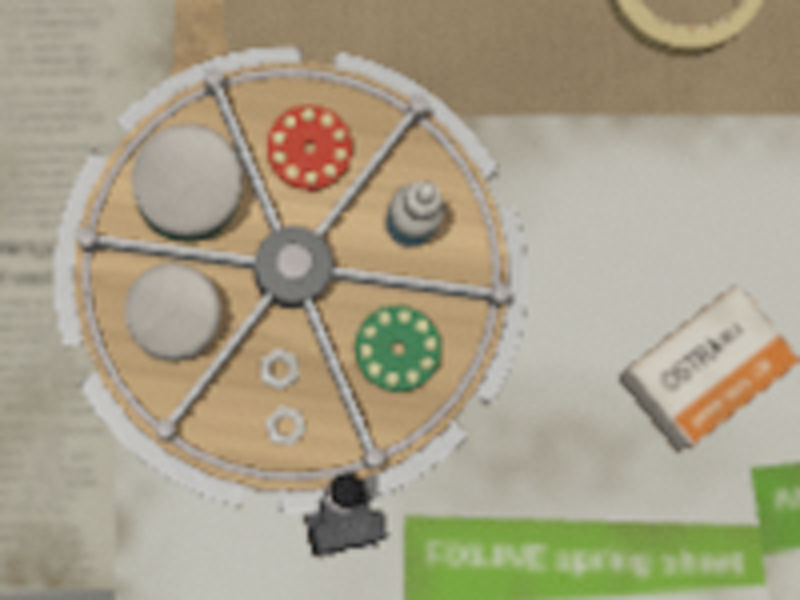

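View pics/c1.png

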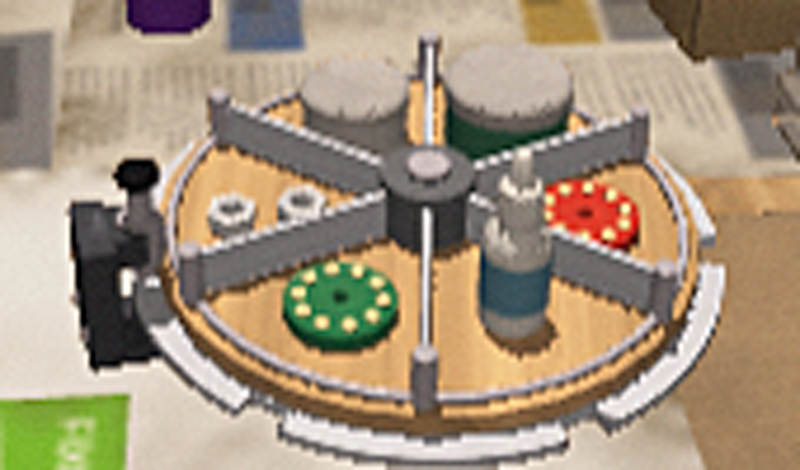

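The crop shows all six post tops: (215,83), (422,104), (503,296), (375,459), (168,430) and (88,240). The pin head is at (350,490). The bottle sits between the posts at (422,104) and (503,296).

```bash
python3 - <<'E'
from h import *
c=np.array([[215,83],[422,104],[503,296],[375,459],[168,430],[88,240]])/4.+[280,115]-.4
P=ray('top',c,70)[:,:2];C=P.mean(0);d=P-C
print(C,np.hypot(*d.T),np.degrees(np.arctan2(d[:,1],d[:,0])))
print(P.round())
h=ray('top',np.array([[350,489]])/4.+[280,115]-.4,104)[0,:2];e=h-C;print('pin',h,np.hypot(*e),np.degrees(np.arctan2(e[1],e[0])))
hs=ray('side',np.array([[137,170]])/[800/170,4.7]+[250,185]-.4,104)[0,:2];print('pin side',hs)
s=ray('side',np.array([[219,98],[429,42],[638,115],[664,267],[425,352],[190,252]])/[800/170,4.7]+[250,185]-.4,70)[:,:2];print(s.mean(0),s.round())
up=ray('top',np.array([[310,552],[383,536]])/4.+[280,115]-.4,74);print('upright outer',up)
bx=ray('top',np.array([[625,375],[738,288],[795,345],[685,448]])/4.+[280,115]-.4,46);print('box',bx.round())
E
```

```text
[612.32261442 -15.48022209] [125.8755233  129.64732577 127.8417623  126.69458838 126.59475592
 127.89852742] [  21.30855289  -39.17489447  -99.53397497 -159.59335236  140.74346002
   80.92757279]
[[ 730.   30.]
 [ 713.  -97.]
 [ 591. -142.]
 [ 494.  -60.]
 [ 514.   65.]
 [ 632.  111.]]
pin [473.43741279 -41.0943023 ] 141.22740646118763 -169.55056939429707
pin side [471.91895647 -41.33161071]
[612.27056514 -17.38757378] [[ 514.   62.]
 [ 632.  105.]
 [ 730.   25.]
 [ 711.  -95.]
 [ 593. -140.]
 [ 494.  -62.]]
upright outer [[438.62317386 -18.33793333  74.        ]
 [447.0389291  -62.2402609   74.        ]]
box [[ 544. -218.   46.]
 [ 596. -292.   46.]
 [ 560. -325.   46.]
 [ 498. -253.   46.]]
```

```bash
cat >> h.py <<'E'
C=np.array([612.3,-16.3])
def pol(phi,rad=129): return C+rad*np.array([np.cos(np.radians(phi)),np.sin(np.radians(phi))])
def rel(x,y,z,yaw,pose=None):
    if pose is None:
        s=r.sense();pose=[*s['tool_pos'],s['tcp_rot'][2]]
    p=np.array(pose[:3]);M=R.from_euler('xyz',[180,0,pose[3]],degrees=True).as_matrix()
    dy=(yaw-pose[3]+180)%360-180
    return (M.T@(np.array([x,y,z])-p)).round(1).tolist(),round(-dy,1)
E
python3 - <<'E'
from h import *
print(rel(*pol(35),200,125))
E
```

```text
([681.2, -365.7, 41.3], np.float64(-101.5))
```

>>> step_arm(rows=[[[45, -24, 0], -8], [[90, -48, 0], -16], [[135, -72, 0], -24], [[180, -96, 0], -32], [[225, -120, 0], -40], [[270, -145, 0], -48], [[315, -169, 0], -56], [[360, -193, 0], -64], [[405, -217, 0], -72], [[450, -241, 0], -80], [[495, -265, 0], -88], [[540, -290, 0], -96]], fingers=0)

```text
time: 1.3
tool_pos: [611.8, -76.9, 241.8]
tcp_rot: [-180.0, -0.0, 119.9]
ft_force: [0.2, -1.3, 0.6]
finger_gap: -0.0
grip_force: 0.0
```

```bash
python3 - <<'E'
from h import *
s=r.sense();print(s['tool_pos'],s['tcp_rot'],s['finger_gap'])
print(rel(*pol(35),150,125),rel(*pol(35),63,125))
E
```

```text
[611.77490781 -76.90474586 241.83407129] [-1.79972952e+02 -1.67812783e-02  1.19870789e+02] -0.015446984643468087
([63.8, 159.1, 91.8], np.float64(-5.1)) ([63.8, 159.1, 178.8], np.float64(-5.1))
```

>>> step_arm(rows=[[[16, 40, 0], -2], [[32, 80, 0], -4], [[48, 120, 0], -5], [[64, 159, 0], -5], [[64, 159, 30], -5], [[64, 159, 60], -5], [[64, 159, 90], -5], [[64, 159, 90], -5]])

```text
time: 2.1
tool_pos: [713.9, 55.4, 145.0]
tcp_rot: [-179.5, -0.4, 124.5]
ft_force: [-1.0, -0.3, -1.5]
finger_gap: -0.0
grip_force: 0.0
```

```bash
python3 - <<'E'
from h import *
s=r.sense();print(s['tool_pos'],s['tcp_rot'],s['finger_gap'],s['ft_force'])
print(rel(*pol(35),63,125))
t=snapshot('top')[110:260,260:460];b=snapshot('side')[100:300,230:430]
cv2.imwrite('pics/c2.png',np.hstack([cv2.resize(t,(440,330)),cv2.resize(b,(330,330))]))
E
```

```text
[713.91965938  55.38064863 144.9535773 ] [-179.47056001   -0.359249    124.54894121] -0.0077442571948269446 [-1.01499323 -0.34346082 -1.52242663]
([-0.4, 4.6, 82.0], np.float64(-0.5))
```

View pics/c2.png

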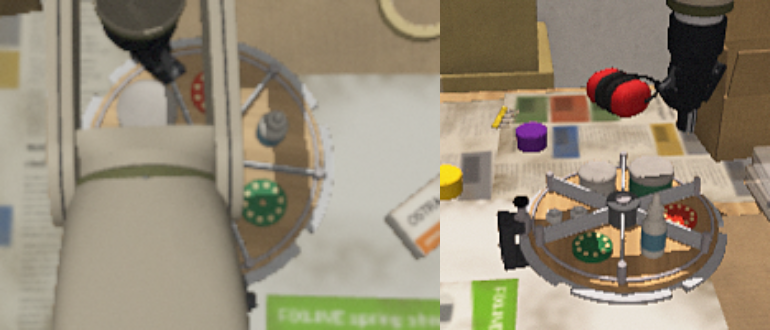

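The fingers are shut above the rim between the posts at 21° and 81°, and the side view shows the tip clear. Next I descend.

>>> step_arm(rows=[[[0, 3, 0], 0], [[0, 3, 0], 0], [[0, 3, 15], 0], [[0, 3, 30], 0], [[0, 3, 45], 0], [[0, 3, 60], 0], [[0, 3, 70], 0], [[0, 3, 76], 0], [[0, 3, 79], 0], [[0, 3, 79], 0], [[0, 3, 79], 0]])

```text
time: 3.3
tool_pos: [720.8, 57.0, 74.2]
tcp_rot: [179.9, 0.0, 124.5]
ft_force: [0.5, -0.7, 1.0]
finger_gap: 0.2
grip_force: 0.0
```

```bash
cat > arc.py <<'E'
from h import *
import sys
s=r.sense();print(s['time'],s['tool_pos'],s['tcp_rot'],s['ft_force'])
p=s['tool_pos'];d=p[:2]-C;ph=np.degrees(np.arctan2(d[1],d[0]));print('phi',ph,np.hypot(*d))
pose=[*p,s['tcp_rot'][2]]
st,n=float(sys.argv[1]),12
out=[]
for i in range(1,n+1):
    a=ph-st*i
    t,y=rel(*pol(a),63,a+90,pose); out.append([[round(t[0],1),round(t[1],1),round(t[2],1)],float(y)])
print(out)
E
python3 arc.py 2
```

```text
3.3 [720.82042573  56.95021562  74.17362092] [1.79936904e+02 4.14961202e-02 1.24537692e+02] [ 0.54297429 -0.68279311  1.01185415]
phi 34.018961251799766 130.92851823720798
[[[-4.5, -2.0, 11.2], 2.5], [[-9.0, -2.3, 11.2], 4.5], [[-13.5, -2.8, 11.2], 6.5], [[-17.9, -3.3, 11.2], 8.5], [[-22.4, -4.1, 11.2], 10.5], [[-26.8, -5.0, 11.2], 12.5], [[-31.2, -6.0, 11.2], 14.5], [[-35.5, -7.2, 11.2], 16.5], [[-39.8, -8.6, 11.2], 18.5], [[-44.0, -10.1, 11.2], 20.5], [[-48.2, -11.8, 11.2], 22.5], [[-52.3, -13.6, 11.2], 24.5]]
```

>>> step_arm(rows=[[[0, -1, 5], 0], [[0, -1, 10], 0], [[-4.5, -2, 10], 2], [[-9, -2.3, 10], 4], [[-13.5, -2.8, 10], 6], [[-18, -3.3, 10], 8], [[-22, -4, 10], 10], [[-27, -5, 10], 12], [[-31, -6, 10], 14], [[-35.5, -7, 10], 16], [[-40, -8.5, 10], 18], [[-44, -10, 10], 20]])

```text
time: 4.5
tool_pos: [737.1, 14.6, 63.3]
tcp_rot: [180.0, 0.0, 104.4]
ft_force: [-0.5, 1.1, 0.4]
finger_gap: -0.0
grip_force: 0.5
```

```bash
python3 arc.py 2.2; python3 - <<'E'
from h import *
b=snapshot('side')[150:300,230:430]
cv2.imwrite('pics/c3.png',cv2.resize(b,(600,450)))
E
```

```text
4.5 [737.10021556  14.59472827  63.31415591] [1.79995352e+02 4.05026227e-03 1.04365842e+02] [-0.5010205   1.07740907  0.40716286]
phi 13.90423830912158 128.56740659324967
[[[-5.0, 0.3, 0.3], 2.7], [[-9.9, -0.0, 0.3], 4.9], [[-14.8, -0.5, 0.3], 7.1], [[-19.7, -1.2, 0.3], 9.3], [[-24.6, -2.1, 0.3], 11.5], [[-29.4, -3.2, 0.3], 13.7], [[-34.2, -4.5, 0.3], 15.9], [[-39.0, -5.9, 0.3], 18.1], [[-43.6, -7.5, 0.3], 20.3], [[-48.3, -9.3, 0.3], 22.5], [[-52.8, -11.3, 0.3], 24.7], [[-57.3, -13.5, 0.3], 26.9]]
```

View pics/c3.png

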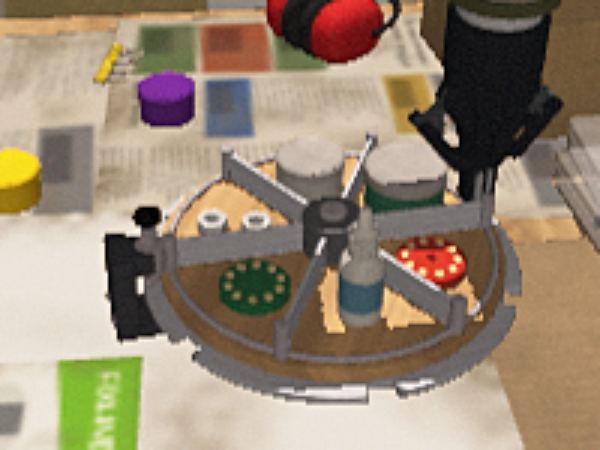

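The finger is behind the 21° post and the tray has turned with it. The goods are upright. I continue along the arc.

>>> step_arm(rows=[[[-5, 0.3, 0], 2.2], [[-10, 0, 0], 4.4], [[-15, -0.5, 0], 6.6], [[-20, -1.2, 0], 9], [[-24.6, -2, 0], 11], [[-29.5, -3.2, 0], 13.2], [[-34, -4.5, 0], 15.4], [[-39, -6, 0], 17.6], [[-43.6, -7.5, 0], 20], [[-48.3, -9.3, 0], 22], [[-53, -11.3, 0], 24.2], [[-57.3, -13.5, 0], 26.4]])

```text
time: 5.75
tool_pos: [738.3, -44.1, 63.3]
tcp_rot: [180.0, -0.0, 78.0]
ft_force: [-0.5, 1.3, 0.2]
finger_gap: 0.1
grip_force: 0.5
```

```bash
python3 arc.py 2.2
```

```text
5.75 [738.26510669 -44.13718674  63.32245623] [ 1.79993961e+02 -5.14370462e-03  7.80049454e+01] [-0.49080478  1.31345454  0.19664155]
phi -12.46157989251353 129.00432964778054
[[[-5.0, -0.1, 0.3], 2.7], [[-9.9, -0.5, 0.3], 4.9], [[-14.8, -1.0, 0.3], 7.1], [[-19.7, -1.7, 0.3], 9.3], [[-24.6, -2.6, 0.3], 11.5], [[-29.4, -3.7, 0.3], 13.7], [[-34.2, -4.9, 0.3], 15.9], [[-39.0, -6.4, 0.3], 18.1], [[-43.6, -8.0, 0.3], 20.3], [[-48.2, -9.8, 0.3], 22.5], [[-52.8, -11.8, 0.3], 24.7], [[-57.2, -13.9, 0.3], 26.9]]
```

>>> step_arm(rows=[[[-5, 0, 0], 2.2], [[-10, -0.5, 0], 4.4], [[-15, -1, 0], 6.6], [[-20, -1.7, 0], 9], [[-24.6, -2.6, 0], 11], [[-29.5, -3.7, 0], 13.2], [[-34, -5, 0], 15.4], [[-39, -6.4, 0], 17.6], [[-43.6, -8, 0], 20], [[-48.3, -9.8, 0], 22], [[-53, -11.8, 0], 24.2], [[-57.3, -14, 0], 26.4]])

```text
time: 6.95
tool_pos: [712.7, -97.4, 63.4]
tcp_rot: [180.0, -0.0, 51.6]
ft_force: [-0.2, 1.6, 0.4]
finger_gap: 0.0
grip_force: 0.6
```

```bash
python3 arc.py 2.2
```

```text
6.95 [712.71783804 -97.3672207   63.42577838] [ 1.79984383e+02 -8.22962407e-03  5.15998713e+01] [-0.17061368  1.61883413  0.35140753]
phi -38.913903198926505 129.05671802876986
[[[-5.0, -0.2, 0.4], 2.7], [[-9.9, -0.5, 0.4], 4.9], [[-14.8, -1.0, 0.4], 7.1], [[-19.7, -1.8, 0.4], 9.3], [[-24.6, -2.6, 0.4], 11.5], [[-29.4, -3.7, 0.4], 13.7], [[-34.2, -5.0, 0.4], 15.9], [[-38.9, -6.4, 0.4], 18.1], [[-43.6, -8.1, 0.4], 20.3], [[-48.2, -9.9, 0.4], 22.5], [[-52.8, -11.9, 0.4], 24.7], [[-57.2, -14.0, 0.4], 26.9]]
```

>>> step_arm(rows=[[[-5, 0, 0], 2.2], [[-10, -0.5, 0], 4.4], [[-15, -1, 0], 6.6], [[-20, -1.7, 0], 9], [[-24.6, -2.6, 0], 11], [[-29.5, -3.7, 0], 13.2], [[-34, -5, 0], 15.4], [[-39, -6.4, 0], 17.6], [[-43.6, -8, 0], 20], [[-48.3, -9.8, 0], 22], [[-53, -11.8, 0], 24.2], [[-57.3, -14, 0], 26.4]])

```text
time: 8.15
tool_pos: [666.2, -133.7, 63.5]
tcp_rot: [180.0, -0.0, 25.2]
ft_force: [0.5, 1.3, -0.4]
finger_gap: -0.1
grip_force: 0.6
```

```bash
python3 arc.py 0.5; python3 - <<'E'
from h import *
cv2.imwrite('pics/t4.png',snapshot('top')); s=snapshot('side');cv2.imwrite('pics/s4.png',s)
cv2.imwrite('pics/c4.png',np.vstack([cv2.resize(cv2.imread('pics/t4.png')[115:265,280:480],(400,300),interpolation=2),cv2.resize(s[170:300,235:425],(438,300),interpolation=2)[:,:400]]) if 0 else cv2.resize(s[170:300,240:430],(800,547),interpolation=2))
E
```

```text
8.15 [ 666.17305112 -133.65194698   63.47624047] [ 1.79981894e+02 -2.27217570e-02  2.51924040e+01] [ 0.54235618  1.34302349 -0.36257483]
phi -65.34144631493733 129.12701148780843
[[[-1.1, -0.1, 0.5], 1.0], [[-2.2, -0.2, 0.5], 1.5], [[-3.4, -0.2, 0.5], 2.0], [[-4.5, -0.2, 0.5], 2.5], [[-5.6, -0.3, 0.5], 3.0], [[-6.7, -0.4, 0.5], 3.5], [[-7.9, -0.4, 0.5], 4.0], [[-9.0, -0.5, 0.5], 4.5], [[-10.1, -0.6, 0.5], 5.0], [[-11.2, -0.7, 0.5], 5.5], [[-12.4, -0.8, 0.5], 6.0], [[-13.5, -1.0, 0.5], 6.5]]
```

View pics/c4.png

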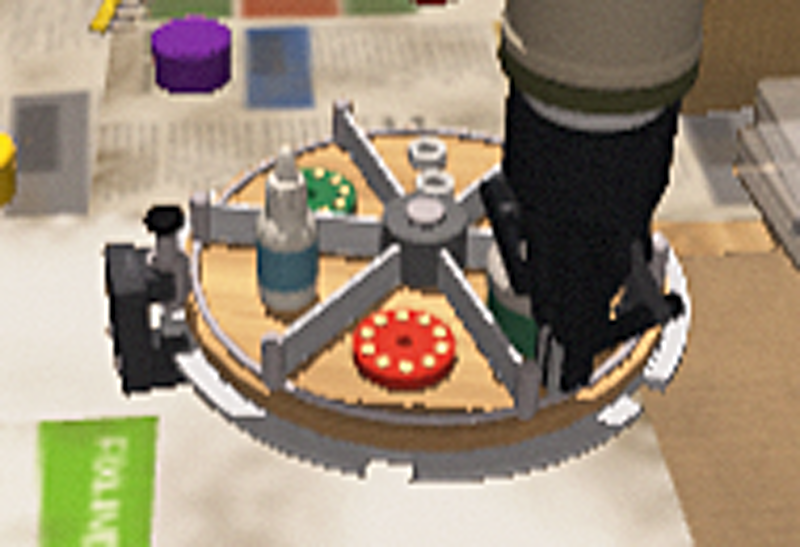

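In the crop, the bottle compartment is close to the front. Post tops are at about (274,340), (527,364), (342,105) and (201,198).

```bash
cat > meas.py <<'E'
from h import *
def ang(px,sc,off):
    s=ray('side',np.array(px)/sc+off-.4,70)[:,:2];d=s-[612.3,-17.3]
    return (np.degrees(np.arctan2(d[:,1],d[:,0]))%360).round(1),np.hypot(*d.T).round(0)
if __name__=='__main__':
    print(ang([[219,98],[429,42],[638,115],[664,267],[425,352],[190,252]],[800/170,4.7],[250,185]))
    print(ang([[274,340],[527,364],[342,105],[201,198]],800/190,[240,170]))
E
python3 meas.py
```

```text
(array([140.9,  80.7,  19.8, 321.7, 260.9, 200.7]), array([126., 124., 125., 125., 124., 126.]))
(array([224.4, 285.6, 104.7, 163.7]), array([125., 122., 127., 126.]))
```

>>> step_arm(rows=[[[-1.5, 0, 0], 0.7], [[-3, -0.1, 0], 1.4], [[-4.5, -0.2, 0], 2], [[-6, -0.3, 0], 2.7], [[-7.5, -0.4, 0], 3.4], [[-9, -0.5, 0], 4], [[-10, -0.6, 0], 4.5], [[-10.8, -0.7, 0], 4.8], [[-10.8, -0.7, 0], 4.8], [[-10.8, -0.7, 0], 4.8]])

```text
time: 9.25
tool_pos: [656.1, -137.3, 63.2]
tcp_rot: [-180.0, 0.0, 20.5]
ft_force: [-0.2, 0.1, -0.4]
finger_gap: 0.0
grip_force: 0.1
```

>>> step_arm(rows=[[[6, 0, 0], 0], [[12, 0, 0], 0], [[12, 0, -20], 0], [[12, 0, -50], 0], [[12, 0, -90], 0], [[40, -20, -110], 0], [[80, -50, -130], 0], [[120, -80, -130], 0], [[120, -120, -130], 0], [[120, -160, -130], 0], [[120, -200, -130], 0], [[120, -200, -130], 0]])

```text
time: 10.45
tool_pos: [697.2, 98.1, 193.1]
tcp_rot: [-179.9, 0.0, 20.9]
ft_force: [-0.5, -0.9, 0.7]
finger_gap: -0.1
grip_force: 0.0
```

```bash
python3 - <<'E'
from h import *
s=r.sense();print(s['tool_pos'],s['tcp_rot'])
t=snapshot('top');cv2.imwrite('pics/t5.png',t);b=snapshot('side');cv2.imwrite('pics/s5.png',b)
cv2.imwrite('pics/c5.png',cv2.resize(t[115:265,280:480],(800,600),interpolation=2))
cv2.imwrite('pics/c6.png',cv2.resize(b[170:300,240:430],(800,547),interpolation=2))
E
```

```text
[697.15654041  98.09135273 193.14205341] [-1.79875983e+02  1.43596658e-02  2.08563090e+01]
```

View pics/c5.png

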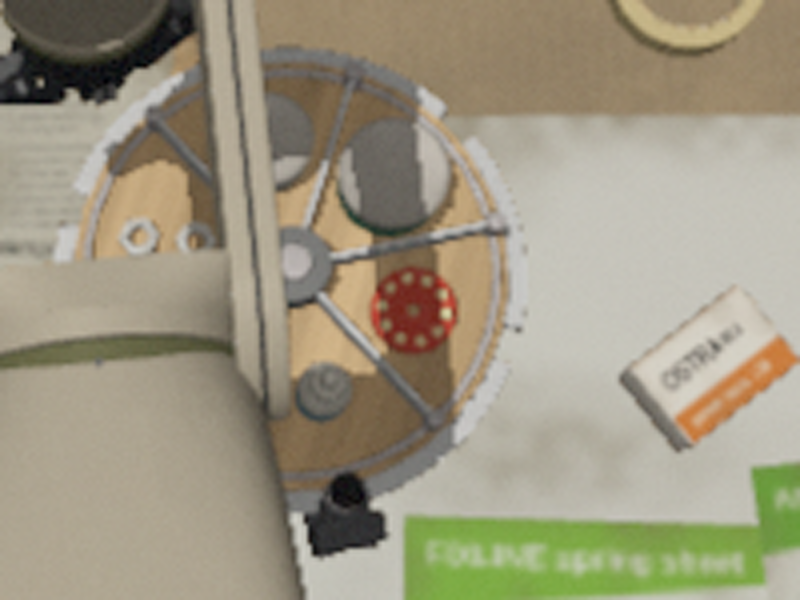

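View pics/c6.png

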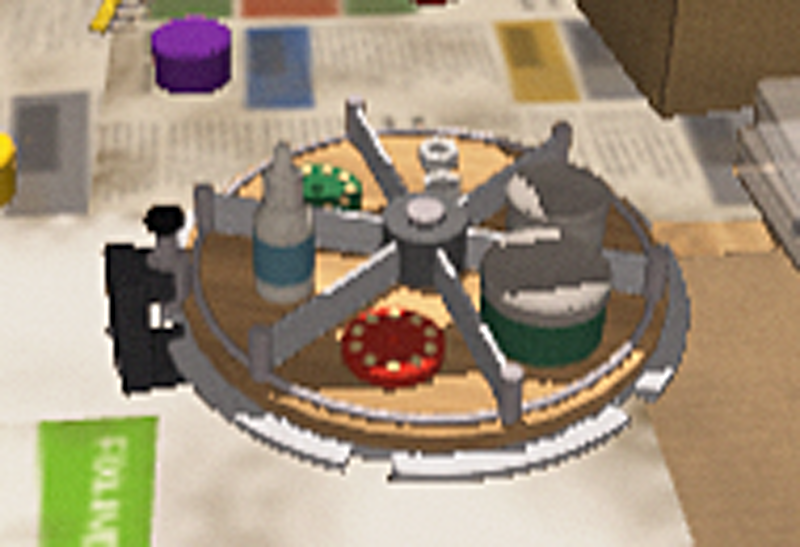

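The posts in the top crop are at (155,117), (355,78), (500,226) and (433,419). The bottle stands at the front by the pin.

```bash
python3 - <<'E'
from h import *
from meas import ang
print(ang([[262,330],[512,372],[356,103],[205,190],[563,126],[656,250]],800/190,[240,170]))
P=ray('top',np.array([[155,117],[355,78],[500,226],[433,419]])/4.+[280,115]-.4,70)[:,:2]
d=P-[612.3,-15.5];print(np.degrees(np.arctan2(d[:,1],d[:,0]))%360,np.hypot(*d.T))
print(rel(472,-41,150,20.5),rel(472,-41,125,20.5))
E
```

```text
(array([220. , 281.3, 100.6, 160.2,  41.4, 343.1]), array([123., 125., 126., 126., 131., 126.]))
[ 40.82385066 340.83109027 280.04428981 220.0292436 ] [127.66131728 125.13442218 128.30730284 124.58453971]
([-259.4, 45.9, 43.4], np.float64(0.2)) ([-259.4, 45.9, 68.4], np.float64(0.2))
```

The tray is within about 0.5° of the target, so I go above the pin head.

>>> step_arm(rows=[[[-40, 7, 0], 0], [[-80, 14, 0], 0], [[-120, 21, 0], 0], [[-160, 28, 0], 0], [[-200, 35, 0], 0], [[-235, 42, 0], 0], [[-259, 46, 0], 0], [[-259, 46, 20], 0], [[-259, 46, 40], 0], [[-259, 46, 60], 0], [[-259, 46, 65], 0], [[-259, 46, 65], 0]])

```text
time: 11.75
tool_pos: [471.6, -42.6, 127.8]
tcp_rot: [-180.0, 0.1, 20.5]
ft_force: [-0.1, -0.5, 0.0]
finger_gap: -0.2
grip_force: 0.0
```

```bash
python3 - <<'E'
from h import *
s=r.sense();print(s['tool_pos'],s['tcp_rot'],s['ft_force'])
b=snapshot('side')
cv2.imwrite('pics/c7.png',cv2.resize(b[150:290,230:400],(680,560),interpolation=2))
print(rel(472,-41,97,20.5))
E
```

```text
[471.63852306 -42.55414158 127.78110437] [-1.79958458e+02  8.75530128e-02  2.04702437e+01] [-0.11463271 -0.5277027   0.01004745]
([0.2, -1.5, 31.8], np.float64(-0.0))
```

View pics/c7.png

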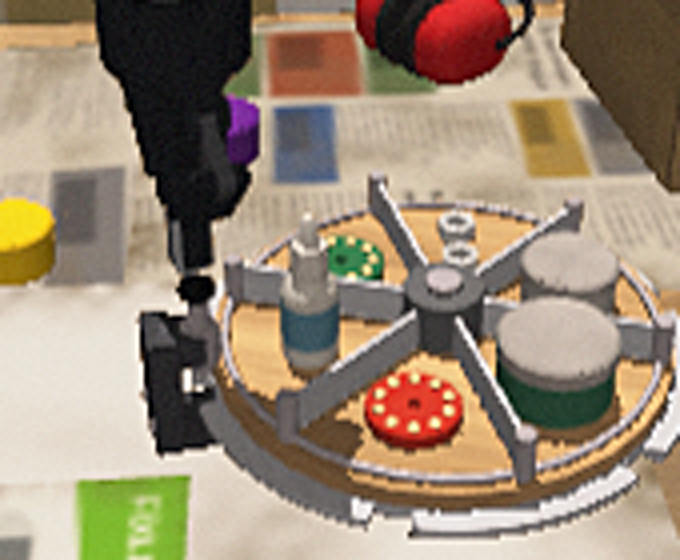

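The fingertip is centred about 10 mm above the head, at (195,285) in the crop. I press slowly.

>>> step_arm(rows=[[[0, -1, 4], 0], [[0, -1, 8], 0], [[0, -1, 11], 0], [[0, -1, 14], 0], [[0, -1, 16], 0], [[0, -1, 18], 0], [[0, -1, 20], 0], [[0, -1, 21], 0], [[0, -1, 21], 0]])

```text
time: 12.7
tool_pos: [471.7, -40.9, 107.2]
tcp_rot: [-180.0, -0.0, 20.5]
ft_force: [-0.2, -0.2, -0.5]
finger_gap: 0.4
grip_force: 0.3
```

>>> step_arm(rows=[[[0, 0, 1], 0], [[0, 0, 2], 0], [[0, 0, 3], 0], [[0, 0, 4], 0]])

```text
time: 13.1
tool_pos: [471.7, -40.9, 103.3]
tcp_rot: [180.0, -0.0, 20.5]
ft_force: [-0.6, 0.1, 2.7]
finger_gap: -0.1
grip_force: 1.2
```

Travel is at about 12 mm with low force, so the pin is in the notch.

>>> step_arm(rows=[[[0, 0, 1], 0], [[0, 0, 2], 0], [[0, 0, 3], 0], [[0, 0, 4], 0], [[0, 0, 5], 0], [[0, 0, 6], 0], [[0, 0, 6], 0]])

```text
time: 13.8
tool_pos: [471.6, -41.0, 97.1]
tcp_rot: [-180.0, 0.0, 20.5]
ft_force: [-0.1, -0.4, 0.7]
finger_gap: -0.0
grip_force: 0.4
```

>>> step_arm(rows=[[[0, 0, 1], 0], [[0, 0, 2], 0], [[0, 0, 2], 0]])

```text
time: 14.1
tool_pos: [472.1, -41.0, 96.9]
tcp_rot: [180.0, -0.0, 20.5]
ft_force: [-6.2, 1.5, 16.8]
finger_gap: 0.2
grip_force: 8.1
```

The force rose to 17 N with no further travel: tip at 86 mm, so it is fully down. I retreat straight up.

>>> step_arm(rows=[[[0, 0, -4], 0], [[0, 0, -20], 0], [[0, 0, -60], 0], [[0, 0, -100], 0], [[-30, 0, -120], 0], [[-30, 40, -120], 0], [[-30, 80, -120], 0], [[-30, 120, -120], 0], [[-30, 160, -120], 0], [[-30, 200, -120], 0], [[-30, 200, -120], 0], [[-30, 200, -120], 0]])

```text
time: 15.3
tool_pos: [513.3, -239.3, 214.2]
tcp_rot: [-179.9, 0.1, 20.4]
ft_force: [-0.0, 1.0, -0.5]
finger_gap: -0.1
grip_force: 0.0
```

```bash
python3 - <<'E'
from h import *
t=snapshot('top');b=snapshot('side')
cv2.imwrite('pics/c8.png',np.hstack([cv2.resize(t[115:265,280:480],(400,300),interpolation=2),cv2.resize(b[150:290,230:400],(364,300),interpolation=2)]))
E
```

```text
(no output)
```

View pics/c8.png

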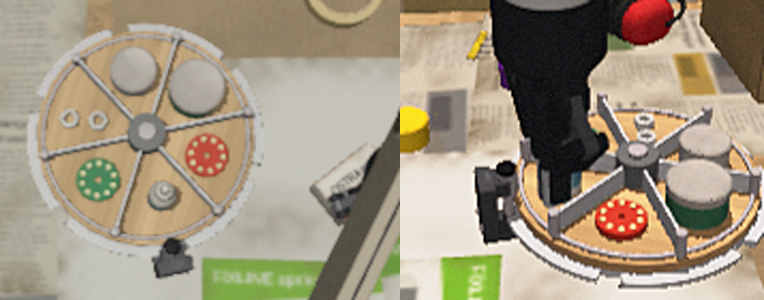

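The bottle compartment is at the front, in line with the pin at (172,245). The pin head is down and the robot is clear of everything.

```bash
python3 -c "
from bench import r
print(r.hand_in())"
```

```text
the job is handed in; nothing more can be done
None
```

The job is handed in: the tray is turned so the glue bottle's compartment stands at the front, and the index pin is pressed fully down (to about 86 mm, with the force rising to 17 N at the stop); the hand-in gave no verdict.

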